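# Load, pin and press a clamshell assembly jig

### The job

Load the clamshell jig on the bench: slide the wide collar and then the narrow collar down its locating post, each fully home, swing the hinged top plate shut, and push the knobbed pin through the hole in the plate into the hole beneath it until its flange sits on the plate. Finish while holding: do not let go at the end, but keep the fingers on the pin and keep pushing it straight down firmly (about 10 N) so that the halves stay pressed shut. Leave the other things on the bench where they are.

Things in the scene. Friction and masses are not known exactly. Their poses are not given: they have to be found in the camera images.
- jig: Bare aluminium clamshell jig fixed to the bench, 110 (x) by 176 (y) mm. Origin on the bench under the post's axis, z up. Floor 14 mm high. From y = -86 to -34 mm a block 34 mm high with a vertical through hole at y = -60; from y = 60 to 90 a hinge block 30 mm high with two 41 mm high ears. The +x and -x sides of the post are open: fingers closing along the jig's x have room.
- post_foot (a point): The foot of the post on its axis, on the jig's floor, 14 mm above the bench: the underside of the wide collar rests here when home.
- post_tip (a point): The top of the post, 58 mm above the bench. The post is 16 mm across up to 50 mm above the bench; its last 8 mm taper to 6 mm across.
- base_hole (a point): Mouth of the pin hole in the base block, in its top face 34 mm above the bench; 15 mm across, with a small chamfer, straight down to the bench.
- lid (a joint): Hinge angle of the steel top plate: 0 shut, grows as it opens up. Starts at 1.65 to 1.9 (leaning back from the post), stays where left (hinge friction 0.4 Nm, plate 0.3 kg: 2 to 6 N at its free part moves it). Axis along the jig's x, at jig y = +75 mm, 40 mm above the bench. Push its outer face, from beyond the hinge side, towards the jig's -y, then down.
- lid_hinge (a point): Middle of the hinge axis (fixed in the jig), 40 mm above the bench.
- lid_hole (a point): Mouth of the pin hole in the top plate, on its outer face, 135 mm from the hinge axis; 15 mm across with a 2 mm chamfer. Shut, it lies right above base_hole, 46 mm above the bench.
- lid_lip (a point): Middle of the top plate's free edge, 157 mm from the hinge axis, halfway through its thickness. The plate is 100 mm wide, 12 mm thick (6 mm either side of the plane through the hinge axis), reaches from 7 to 157 mm from the axis and has a 46 mm square window, through which the post and the narrow collar show when it is shut.
- wide: Wide plain steel collar lying flat, 52 mm outside, 20.6 mm bore, 16 mm high. Origin at the centre of its underside, z up. Goes on the post first.
- narrow: Narrow plain steel collar lying flat, 34 mm outside, 20.6 mm bore, 16 mm high. Origin at the centre of its underside, z up. Goes on second and rests on the wide one, its underside 30 mm above the bench.
- rack: Wooden block 60 x 60 x 40 mm, fixed, with a 16 mm through hole in which the pin stands at the start. Origin at the centre of its underside.
- pin: Steel pin standing upright, 60 g: shank 12 mm across, 38 mm long with a tapered foot; above it a round flange 30 mm across, 4 mm thick; above that a black round knob 20 mm across, 22 mm high. Origin at the foot of the shank, z towards the knob. Home in the jig, the flange rests on the top plate, the foot 8 mm above the bench.
- pin_knob (a point): Middle of the pin's knob, 53 mm above the pin's foot.
- driver: Red-handled screwdriver lying along x between the jig and the loose parts, origin at the middle of its underside; leave alone.
- spray: Black spray can, 60 mm across and 170 mm high, standing; origin at the centre of its underside; leave alone.
- brush: Hand brush lying along y at the far left; leave alone.
- jar: Small closed jar, 48 mm across and 50 mm high, standing; leave alone.
- knife: Black utility knife lying near the robot on the left, 130 mm long; leave alone.
- mug: White mug, 76 mm across and 85 mm high, standing near the robot on the right; leave alone.
Not all that is in view belongs to the job. Leave any blue or yellow look-alike of the pin alone.

How it is judged (in metres and radians):
On the way, in this order (a step that is already met when the one before it is completed fails the run):
1. the wide collar is fully home on the post (z of wide in the frame of jig below 0.0165 m and horizontal distance between wide and post_foot below 0.004 m and angle between the z axis of wide and the z axis of jig, either way round below 0.06 rad), for 0.2 s.
2. the narrow collar is home on the post on top of the wide one (all of step 1 and z of narrow in the frame of jig between 0.028 and 0.033 m and horizontal distance between narrow and post_foot below 0.004 m and angle between the z axis of narrow and the z axis of jig, either way round below 0.06 rad), for 0.2 s.
3. the top plate is shut over the collars (all of step 2 and value of joint lid below 0.03 rad), for 0.2 s.
4. the pin is through both holes with its flange on the plate (all of step 3 and z of pin in the frame of jig below 0.0105 m and horizontal distance between pin and base_hole below 0.004 m and angle between the z axis of pin and the z axis of jig, either way round below 0.08 rad), for 0.2 s.
At the end, for the whole second after the job is handed in: Wide, then narrow collar home on the post (within 3 mm of seated height, 4 mm of its axis), plate shut (under 0.03 rad), pin through both holes, flange within 2.5 mm of the plate, the fingers still on the pin and pressing it on the plate with over 4 N, at rest (all of step 4 and contact force between pin and lid above 4 N and contact force between the fingers and pin above 3 N and linear speed of pin below 0.02 m/s); the arm keeps its last pose, push and grip.
It fails at once if another thing on the bench was pushed away by more than 40 mm or knocked over (distance of any of driver, spray, brush, jar, knife, mug from where it was at the start of the episode above 0.04 m or angle between any of spray, jar, mug's own z axis and vertical above 0.6 rad).
It also fails if it takes over 72 s, if anything falls off the work surface, if the arm or the gripper's body presses on something with over 40 N, if the wrist force passes 120 N, or if a joint passes its speed limit or range.

### The arm

A 6-joint arm with a two-finger parallel gripper is mounted at the origin on the work surface. World frame = base frame: x ahead of the robot, y to its left, z up, the work surface at z = 0. Lengths are in mm, angles in rad, forces in N, time in s.
With the tool pointing down it reaches from about 325 to 900 mm from the base axis. Payload 6.1 kg.
Tool frame: the origin (TCP) lies between the finger pads; the fingertips stand 11 mm ahead of it and the grasp point (between the pads) lies 8 mm behind it; z points along the fingers, y is the line along which they close (so a half turn about z gives the same grasp; the last joint's range is limited). The gripper opens to 85 mm and grips with 20 to 120 N. Pads are 22 mm wide; open, the fingers measure 114 mm over their backs; the gripper's body (76 mm by 85 mm) begins 54 mm behind the grasp point. The pads swing forward as they close: fully open they stand 13 mm farther back than shut.
Start: joints at [1.065, 0.22, 1.526, -0, 1.395, -0.126], TCP at [231.707, 580.455, 242.3] pointing down, gripper open.
Joint ranges: [-2.98, 2.98], [-0.91, 2.08], [0.09, 2.57], [-1.24, 4.39], [0.2, 2.65], [-2.68, 2.68]. Speed limits (rad/s): [2.57, 2.57, 3.01, 3.14, 3.14, 3.14].

### API

Orientations are given as a unit quaternion [w, x, y, z].
In Python, from station import r gives the robot as it stands. The module is installed in compiled form; this text tells all that it offers.
- The arm moves only by the tool move_arm, never from a script. Its argument "commands" is a list of rows, each an object of numbers: "wx", "wy", "wz": the turn, a rotation vector about the tool's x, y, z in rad; "tx", "ty", "tz": the shift along the tool's x, y, z in cm; "fingers": the closure, from 0 (fully open) to 1 (shut). In form: [{"wx": .., "wy": .., "wz": .., "tx": .., "ty": .., "tz": .., "fingers": ..}, ...]. A call has 1 to 12 rows; each row shifts and turns the commanded pose from where the row before left it, along the tool's axes as they then stand; what a row does not reach is not made up. A row lasts 1/10 s, in which the tool goes at most 50 mm and 8.59 degrees, less where a joint would pass 70% of its speed; a pose out of reach is approached as far as the arm can. A call with a gripper value outside its range is refused whole. The fingers move at their own pace and stop on an object; "newtons" is the grip in N (left out, the last holds). Time passes only in rows, so rows that do not move let the fingers close. It gives the time, the measured TCP pose, the force, the opening and the grip force at its end, in the units of the state.
- r.state(): the state, without advancing time (a new reading comes with each control period).
- r.grab_frame(name): name is "scene" or "top"; returns a dict with "pixels" (400x640x3 uint8, red, green, blue), "mtx" (3x3 intrinsics, pixels), "world_to_cam" (4x4, takes a point from world to camera coordinates). Camera axes: x right, y up, looking along -z (the intrinsics and any distortion apply to the point x, -y, -z); pixel columns grow to the right and rows downward; lengths in mm; the calibration is good to about 2 mm. A picture is of the moment at which its call begins. There is no depth.
- r.finish_job(): hands the job in; it is judged then, once.
The state is a dict: "time": time; "joint_pos": joint angles; "qd": joint speeds; "tau": joint torques, N m; "tool_pos": TCP position; "orientation": TCP orientation; "contact_force": force on the tool from outside, world axes, zero at the start; "torque": the same for the moment, N m; "gripper_width": finger opening in mm; "grip_force": force on a finger pad.
Only numpy, scipy, OpenCV 4.12 (cv2) and the standard library are available. Lean on these libraries where they do the work, as an engineer would, in place of code of your own. Each camera call takes 0.05 s, during which the arm holds its last target. There are 200 camera calls.

## Working session

There is one attempt and no reset: what is moved stays moved. The work goes in short steps, Python scripts to look and compute and a tool call to move; the robot and the scene stay as the last step left them, time stands still between calls to the robot, and variables do not carry over. Pictures are saved under pics/ and viewed, at most 10 in all, crops included, and the job is handed in when it is done.

Besides the shell and the picture viewer there is one more tool, called after "Emit:" in YAML: its name, and indented under it one key for each argument. move_arm: Moves the arm, as the interface text tells. Its arguments: {"type":"object","properties":{"commands":{"type":"array","items":{"type":"object","properties":{"wx":{"type":"number"},"wy":{"type":"number"},"wz":{"type":"number"},"tx":{"type":"number"},"ty":{"type":"number"},"tz":{"type":"number"},"fingers":{"type":"number"}}}},"newtons":{"type":"number"}},"required":["commands"]}

```bash
mkdir -p pics
cat > h.py <<'E'
import numpy as np,cv2
from station import r
def cam(n,f=None):
    d=r.grab_frame(n)
    np.savez(n+'.npz',**d)
    if f: cv2.imwrite('pics/'+f,cv2.cvtColor(d['pixels'],cv2.COLOR_RGB2BGR))
    return d
def load(n): return dict(np.load(n+'.npz'))
def ray(d,u,v):
    K=d['mtx'];T=d['world_to_cam'];a=np.linalg.inv(K)@[u,v,1]
    R=T[:3,:3];c=-R.T@T[:3,3]
    return c,R.T@np.array([a[0],-a[1],-a[2]])
def atz(d,u,v,z):
    c,e=ray(d,u,v);return c+e*(z-c[2])/e[2]
def proj(d,P):
    P=np.atleast_2d(P);T=d['world_to_cam'];q=P@T[:3,:3].T+T[:3,3]
    q=q*[1,-1,-1];q=q@d['mtx'].T;return q[:,:2]/q[:,2:]
E
python3 - <<'E'
from h import *
for n in('scene','top'):
    d=cam(n,n+'0.png');c,e=ray(d,320,200);print(n,c.round(),d['mtx'].round(1).tolist(),e.round(2),[k for k in d])
print(r.state())
E
```

```text
scene [1057.  472.  877.] [[475.5, 0.0, 312.7], [0.0, 475.5, 200.6], [0.0, 0.0, 1.0]] [-0.49 -0.45 -0.75] ['pixels', 'mtx', 'world_to_cam']
top [380. -31. 969.] [[386.6, 0.0, 323.8], [0.0, 386.6, 196.8], [0.0, 0.0, 1.0]] [ 0.19  0.01 -0.98] ['pixels', 'mtx', 'world_to_cam']
{'time': 0.1, 'joint_pos': array([ 1.06489622e+00,  2.21185378e-01,  1.52750388e+00,  1.51865087e-05,
        1.39474492e+00, -1.26129659e-01]), 'qd': array([-0.00078394, -0.00118461, -0.00327368,  0.00064669,  0.00018381,
        0.00038902]), 'tau': array([ 1.71588472e-03, -4.98238599e+01, -3.90548944e+01, -3.07235305e-04,
        5.64531350e-03, -9.13619124e-05]), 'tool_pos': array([231.44252422, 579.98235313, 241.28123525]), 'orientation': array([-2.93259579e-04,  1.88747417e-01,  9.82025236e-01, -8.72842643e-04]), 'contact_force': array([ 0.10486376,  0.31901948, -0.60885219]), 'torque': array([ 0.03789182, -0.01961207, -0.01904858]), 'grip_force': 0.0, 'gripper_width': 85.13430208528627}
```

View pics/top0.png

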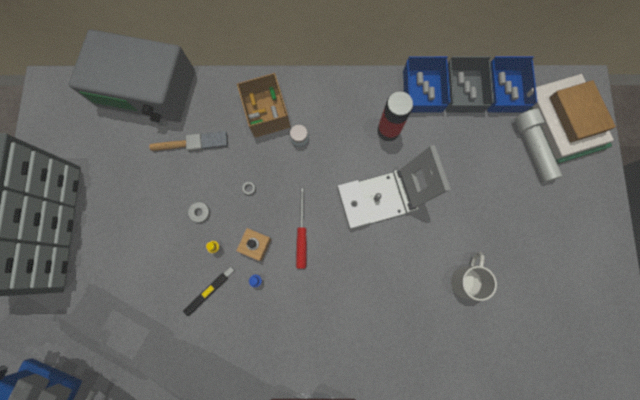

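View pics/scene0.png

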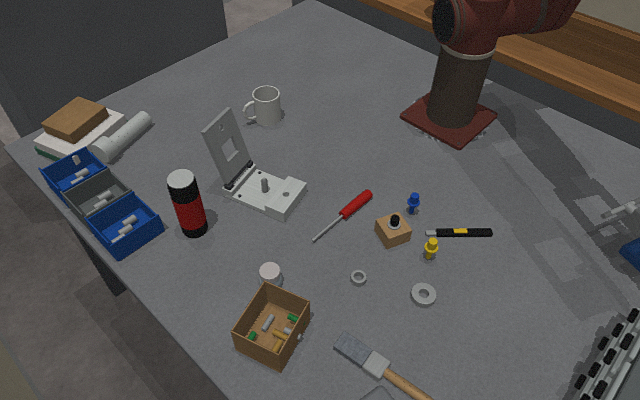

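Top view: wide collar at (199,212), narrow collar at (249,188), and the jig with its post near (378,198) and its plate open to the right. Three things could be the pin: a black knob in the wooden rack (252,243), a yellow one (213,246) and a blue one (255,281). The black one in the rack fits the description. I'll confirm it in an enlarged crop.

Run:
```python
from h import *
def crop(n,x,y,w,h,s): 
    p=load(n)['pixels'][y:y+h,x:x+w,::-1]; return cv2.resize(p,(w*s,h*s),interpolation=cv2.INTER_CUBIC)
a=np.vstack([crop('top',180,170,100,75,4)[:300],crop('top',335,145,100,75,4)[:300]])
b=np.vstack([crop('scene',345,190,100,75,4)[:300] if 0 else crop('scene',345,180,100,75,4),crop('scene',210,120,100,75,4) if 0 else crop('scene',215,150,100,75,4)])
a[:300]=crop('top',185,175,100,75,4)
cv2.imwrite('pics/c.png',np.hstack([a,b]))
```

```text
(no output)
```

View pics/c.png

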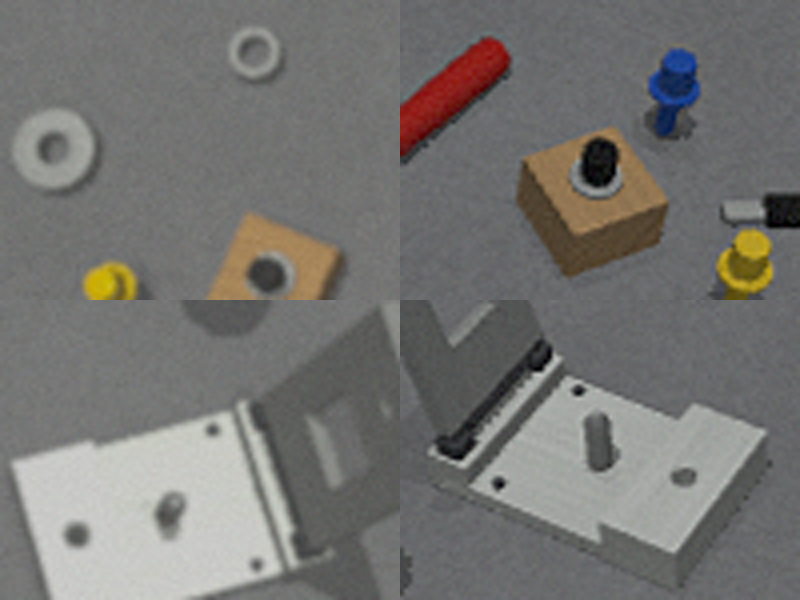

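The crop confirms it: the black knob with a steel flange stands in the wooden rack (scene ~(394,221)), and the blue and yellow ones are look-alikes. Now I'll measure.

Run:
```python
from h import *
t,s=load('top'),load('scene')
c=lambda U,V,o:((U+.5)/4-.5+o[0],(V+.5)/4-.5+o[1])
T=(185,175);J=(335,145);S=(345,180);SJ=(215,150)
def pr(n,a,b,z):
    print(n,z,atz(t,*a,z).round(1)[:2] if a else '',atz(s,*b,z).round(1)[:2] if b else '')
pr('wide',c(55,149,T),(424,293.5),16)
pr('narrow',c(255,53,T),(358,277.5),16)
pr('knobtop',c(266,274,T),c(201,147,S),66)
pr('posttip',c(178,498,J),c(198,116,SJ),58)
pr('basehole',c(77,535-300,J),c(283,177,SJ),34)
pr('posttip2',c(178,198,J),c(198,116,SJ),58)
pr('footscene',c(165,220,J),c(200,168,SJ),14)
# block corners, top face z34: left edge
pr('cornA',c(12,163,J),c(365,133,SJ),34); pr('cornA',c(12,163,J),c(280,238,SJ),34); pr('B',None,c(300,104,SJ),34)
# automatic: bright threshold centroid of the collars in top
for n,d,(x,y,w,h) in(('wT',t,(183,198,32,30)),('nT',t,(238,178,22,20)),('wS',s,(405,278,38,32)),('nS',s,(346,266,24,22))):
    p=d['pixels'][y:y+h,x:x+w].mean(2); m=(p>np.median(p[0])+25).astype(np.uint8)
    cs,_=cv2.findContours(m,cv2.RETR_EXTERNAL,cv2.CHAIN_APPROX_NONE);k=max(cs,key=cv2.contourArea)
    e=cv2.fitEllipse(k);u,v=e[0][0]+x,e[0][1]+y;print(n,round(u,1),round(v,1),np.round(e[1],1),atz(d,u,v,14).round(1))
```

```text
wide 16 [534.9 287.2] [538.1 291.3]
narrow 16 [596.4 164.6] [603.2 168.9]
knobtop 66 [453.1 142.6] [453.6 143.3]
posttip 58 [ 394.1 -154.9] [ 571.5 -155.2]
basehole 34 [ 553.3 -100.4] [555.9 -99.8]
posttip2 58 [ 571.6 -159.7] [ 571.5 -155.2]
footscene 14 [ 566.7 -157.4] [ 574.2 -155.3]
cornA 34 [598.8 -60.7] [496.3 -89.9]
cornA 34 [598.8 -60.7] [590.1 -66.8]
B 34  [ 506.6 -136. ]
wT 197.9 211.5 [17.8 18.8] [536.  289.2  14. ]
nT 248.0 187.3 [10.6 11.1] [598.4 166.   14. ]
wS 423.5 293.0 [19.5 23.9] [536.7 289.3  14. ]
nS 358.4 275.9 [11.9 13.5] [598.6 166.2  14. ]
```

Run:
```python
from h import *
from scipy.optimize import least_squares
t,s=load('top'),load('scene')
c=lambda U,V,o:((U+.5)/4-.5+o[0],(V+.5)/4-.5+o[1])
J=(335,145);SJ=(215,150)
obs=[(t,(0,0,58),c(178,196,J)),(t,(0,-60,34),c(77,235,J)),(t,(-55,-86,34),c(12,163,J)),(t,(-55,-34,34),c(97,143,J)),
(s,(0,0,58),c(198,114,SJ)),(s,(0,-60,34),c(284,177,SJ)),(s,(-55,-34,34),c(200,226,SJ)),(s,(-55,-86,34),c(277,250,SJ)),(s,(55,-86,34),c(366,133,SJ)),(s,(55,-34,34),c(297,105,SJ))]
def w(p,P): C,S=np.cos(p[2]),np.sin(p[2]); return np.array([p[0]+C*P[0]-S*P[1],p[1]+S*P[0]+C*P[1],P[2]])
f=lambda p:np.concatenate([(proj(d,w(p,P))[0]-o) for d,P,o in obs])
z=least_squares(f,[570,-157,-2.87],loss='soft_l1');print(z.x);print(f(z.x).reshape(-1,2).round(2))
print('hole',w(z.x,(0,-60,34)))
print('spray',atz(t,391,137,0),atz(s,194,228,0))
```

```text
[ 570.11830326 -157.92895419   -2.86698082]
[[-0.72  1.09]
 [-0.09 -0.2 ]
 [-0.18 -0.38]
 [-1.37 -0.89]
 [-0.34 -0.38]
 [ 0.27 -0.54]
 [-0.25 -1.31]
 [-0.31  0.81]
 [ 0.41 -0.55]
 [-0.8  -0.81]]
hole [ 553.84790331 -100.17712231   34.        ]
spray [ 737.82725418 -203.38765072    0.        ] [ 757.91458192 -198.82387579    0.        ]
```

Emit:
move_arm:
  commands:
    - {"wz": 0.131, "fingers": 0}
    - {"wz": 0.131, "fingers": 0}
    - {"wz": 0.131, "fingers": 0}
    - {"wz": 0.131, "fingers": 0}
    - {"wz": 0.131, "fingers": 0}
    - {"wz": 0.131, "fingers": 0}
    - {"wz": 0.13, "fingers": 0}
  newtons: 40

```text
invalid input
```

Emit:
move_arm:
  commands:
    - {"tx": -3.02, "ty": 1.785, "tz": 1.2, "fingers": 0}
    - {"tx": -3.02, "ty": 1.785, "tz": 1.2, "fingers": 0}
    - {"tx": -3.02, "ty": 1.785, "tz": 1.2, "fingers": 0}
    - {"tx": -3.02, "ty": 1.785, "tz": 1.2, "fingers": 0}
    - {"tx": -3.02, "ty": 1.785, "tz": 1.2, "fingers": 0}
    - {"tx": -3.02, "ty": 1.785, "tz": 1.2, "fingers": 0}
    - {"tx": -3.02, "ty": 1.785, "tz": 1.2, "fingers": 0}
    - {"tx": -3.02, "ty": 1.785, "tz": 1.2, "fingers": 0}
    - {"tx": -3.02, "ty": 1.785, "tz": 1.2, "fingers": 0}
    - {"tx": -3.02, "ty": 1.785, "tz": 1.2, "fingers": 0}
    - {"tx": -3.02, "ty": 1.785, "tz": 1.2, "fingers": 0}
    - {"tx": -3.02, "ty": 1.785, "tz": 1.2, "fingers": 0}

```text
invalid input
```

Emit:
move_arm:
  commands:
    - {"fingers": 0}
    - {"fingers": 0}

```text
invalid input
```

Emit:
move_arm:
  commands:
    - {"wx": 0, "wy": 0, "wz": 0.131, "tx": 0, "ty": 0, "tz": 0, "fingers": 0}
    - {"wx": 0, "wy": 0, "wz": 0.131, "tx": 0, "ty": 0, "tz": 0, "fingers": 0}
    - {"wx": 0, "wy": 0, "wz": 0.131, "tx": 0, "ty": 0, "tz": 0, "fingers": 0}
    - {"wx": 0, "wy": 0, "wz": 0.131, "tx": 0, "ty": 0, "tz": 0, "fingers": 0}
    - {"wx": 0, "wy": 0, "wz": 0.131, "tx": 0, "ty": 0, "tz": 0, "fingers": 0}
    - {"wx": 0, "wy": 0, "wz": 0.131, "tx": 0, "ty": 0, "tz": 0, "fingers": 0}
    - {"wx": 0, "wy": 0, "wz": 0.13, "tx": 0, "ty": 0, "tz": 0, "fingers": 0}
  newtons: 40

```text
time: 0.8
tool_pos: [231.6, 580.1, 241.6]
orientation: [0.0, 0.606, 0.796, -0.001]
contact_force: [-0.4, -0.6, -0.3]
gripper_width: 85.4
grip_force: 0.0
```

Emit:
move_arm:
  commands:
    - {"wx": 0, "wy": 0, "wz": 0, "tx": -3.02, "ty": 1.785, "tz": 1.2, "fingers": 0}
    - {"wx": 0, "wy": 0, "wz": 0, "tx": -3.02, "ty": 1.785, "tz": 1.2, "fingers": 0}
    - {"wx": 0, "wy": 0, "wz": 0, "tx": -3.02, "ty": 1.785, "tz": 1.2, "fingers": 0}
    - {"wx": 0, "wy": 0, "wz": 0, "tx": -3.02, "ty": 1.785, "tz": 1.2, "fingers": 0}
    - {"wx": 0, "wy": 0, "wz": 0, "tx": -3.02, "ty": 1.785, "tz": 1.2, "fingers": 0}
    - {"wx": 0, "wy": 0, "wz": 0, "tx": -3.02, "ty": 1.785, "tz": 1.2, "fingers": 0}
    - {"wx": 0, "wy": 0, "wz": 0, "tx": -3.02, "ty": 1.785, "tz": 1.2, "fingers": 0}
    - {"wx": 0, "wy": 0, "wz": 0, "tx": -3.02, "ty": 1.785, "tz": 1.2, "fingers": 0}
    - {"wx": 0, "wy": 0, "wz": 0, "tx": -3.02, "ty": 1.785, "tz": 1.2, "fingers": 0}
    - {"wx": 0, "wy": 0, "wz": 0, "tx": -3.02, "ty": 1.785, "tz": 1.2, "fingers": 0}
    - {"wx": 0, "wy": 0, "wz": 0, "tx": -3.02, "ty": 1.785, "tz": 1.2, "fingers": 0}
    - {"wx": 0, "wy": 0, "wz": 0, "tx": -3.02, "ty": 1.785, "tz": 1.2, "fingers": 0}

```text
time: 2.0
tool_pos: [536.8, 288.6, 97.3]
orientation: [-0.0, 0.604, 0.797, -0.0]
contact_force: [0.3, 0.1, -0.7]
gripper_width: 85.7
grip_force: 0.0
```

Emit:
move_arm:
  commands:
    - {"wx": 0, "wy": 0, "wz": 0, "tx": 0, "ty": 0, "tz": 0, "fingers": 0}
    - {"wx": 0, "wy": 0, "wz": 0, "tx": 0, "ty": 0, "tz": 0, "fingers": 0}

```text
time: 2.2
tool_pos: [536.0, 289.1, 97.4]
orientation: [-0.001, 0.604, 0.797, -0.001]
contact_force: [-0.5, 0.2, -0.1]
gripper_width: 85.7
grip_force: 0.0
```

Emit:
move_arm:
  commands:
    - {"wx": 0, "wy": 0, "wz": 0, "tx": 0, "ty": 0, "tz": 3.0, "fingers": 0}
    - {"wx": 0, "wy": 0, "wz": 0, "tx": 0, "ty": 0, "tz": 3.0, "fingers": 0}
    - {"wx": 0, "wy": 0, "wz": 0, "tx": 0, "ty": 0, "tz": 1.5, "fingers": 0}
    - {"wx": 0, "wy": 0, "wz": 0, "tx": 0, "ty": 0, "tz": 0.9, "fingers": 0}
    - {"wx": 0, "wy": 0, "wz": 0, "tx": 0, "ty": 0, "tz": 0, "fingers": 1}
    - {"wx": 0, "wy": 0, "wz": 0, "tx": 0, "ty": 0, "tz": 0, "fingers": 1}
    - {"wx": 0, "wy": 0, "wz": 0, "tx": 0, "ty": 0, "tz": 0, "fingers": 1}
    - {"wx": 0, "wy": 0, "wz": 0, "tx": 0, "ty": 0, "tz": 0, "fingers": 1}
    - {"wx": 0, "wy": 0, "wz": 0, "tx": 0, "ty": 0, "tz": 0, "fingers": 1}
    - {"wx": 0, "wy": 0, "wz": 0, "tx": 0, "ty": 0, "tz": 0, "fingers": 1}

```text
time: 3.2
tool_pos: [537.7, 290.5, 16.2]
orientation: [0.001, 0.604, 0.797, 0.001]
contact_force: [0.5, 0.3, 6.8]
gripper_width: 49.2
grip_force: 42.2
```

Emit:
move_arm:
  commands:
    - {"wx": 0, "wy": 0, "wz": 0, "tx": 0, "ty": 0, "tz": -1.5, "fingers": 1}
    - {"wx": 0, "wy": 0, "wz": 0, "tx": 0, "ty": 0, "tz": -3, "fingers": 1}
    - {"wx": 0, "wy": 0, "wz": 0, "tx": 0, "ty": 0, "tz": -3.5, "fingers": 1}
    - {"wx": 0, "wy": 0, "wz": 0, "tx": 0, "ty": 0, "tz": 0, "fingers": 1}
    - {"wx": 0, "wy": 0, "wz": 0, "tx": 0, "ty": 0, "tz": 0, "fingers": 1}

```text
time: 3.7
tool_pos: [537.0, 290.1, 96.0]
orientation: [0.001, 0.604, 0.797, 0.001]
contact_force: [-0.9, -0.1, -2.8]
gripper_width: 49.1
grip_force: 41.9
```

Run:
```python
from h import *
s=cam('scene');t=cam('top')
p=r.state()['tool_pos'];a=[]
for d in(t,s):
    u,v=proj(d,p)[0].round().astype(int);print(u,v)
    q=d['pixels'][v-45:v+45,u-60:u+60,::-1];a.append(cv2.resize(q,None,fx=3.3,fy=3.3,interpolation=2))
cv2.imwrite('pics/w.png',np.hstack(a))
```

```text
187 206
431 272
```

View pics/w.png

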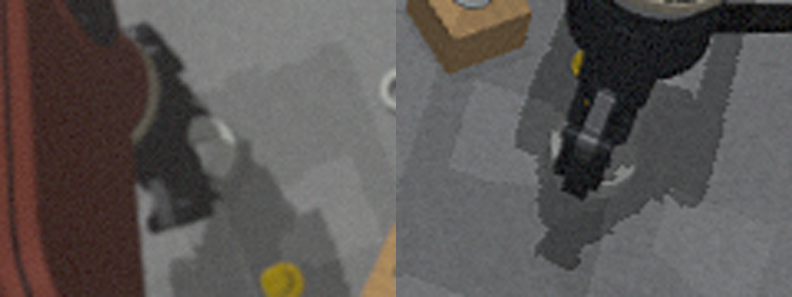

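Run:
```python
from h import *
s=load('scene');x=np.array([-.2715,.9624,0]);c=np.array([537,290.,0])
for z in(75,83,91,99):
    print(z,proj(s,[c+x*26+[0,0,z],c-x*26+[0,0,z]]).round(1).tolist())
```

```text
75 [[441.9, 282.8], [416.6, 272.0]]
83 [[442.8, 280.6], [417.2, 269.8]]
91 [[443.6, 278.4], [417.9, 267.6]]
99 [[444.5, 276.2], [418.6, 265.3]]
```

Run:
```python
from h import *
s=load('scene')
q=s['pixels'][250:300,400:460,::-1].copy();q=cv2.resize(q,None,fx=12,fy=12,interpolation=2)
q=np.clip(q.astype(float)*1.5,0,255).astype(np.uint8)
x=np.array([-.2715,.9624,0]);y=np.array([.9624,.2715,0])
a=np.linspace(0,2*np.pi,60)[:,None]
for z in(81,97):
    P=proj(s,np.array([537,290.,z])+26*np.cos(a)*x+26*np.sin(a)*y);P=((P-[400,250]+.5)*12).astype(int)
    cv2.polylines(q,[P],True,(0,255,0),1)
cv2.imwrite('pics/w2.png',q)
```

```text
(no output)
```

View pics/w2.png

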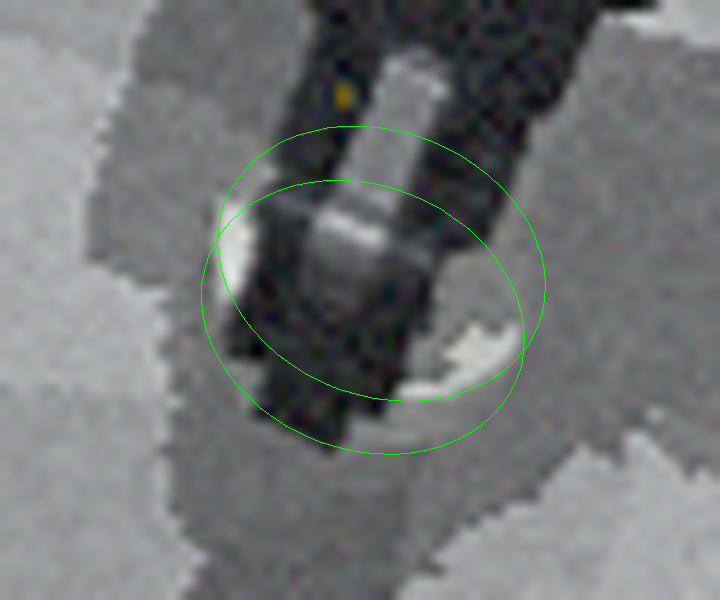

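The collar hangs level: its rim lies on the predicted ellipse, crop centre ~(365,290). I'll take it to the post.

Emit:
move_arm:
  commands:
    - {"wx": 0, "wy": 0, "wz": 0, "tx": -3.668, "ty": -0.748, "tz": 0, "fingers": 1}
    - {"wx": 0, "wy": 0, "wz": 0, "tx": -3.668, "ty": -0.748, "tz": 0, "fingers": 1}
    - {"wx": 0, "wy": 0, "wz": 0, "tx": -3.668, "ty": -0.748, "tz": 0, "fingers": 1}
    - {"wx": 0, "wy": 0, "wz": 0, "tx": -3.668, "ty": -0.748, "tz": 0, "fingers": 1}
    - {"wx": 0, "wy": 0, "wz": 0, "tx": -3.668, "ty": -0.748, "tz": 0, "fingers": 1}
    - {"wx": 0, "wy": 0, "wz": 0, "tx": -3.668, "ty": -0.748, "tz": 0, "fingers": 1}
    - {"wx": 0, "wy": 0, "wz": 0, "tx": -3.668, "ty": -0.748, "tz": 0, "fingers": 1}
    - {"wx": 0, "wy": 0, "wz": 0, "tx": -3.668, "ty": -0.748, "tz": 0, "fingers": 1}
    - {"wx": 0, "wy": 0, "wz": 0, "tx": -3.668, "ty": -0.748, "tz": 0, "fingers": 1}
    - {"wx": 0, "wy": 0, "wz": 0, "tx": -3.668, "ty": -0.748, "tz": 0, "fingers": 1}
    - {"wx": 0, "wy": 0, "wz": 0, "tx": -3.668, "ty": -0.748, "tz": 0, "fingers": 1}
    - {"wx": 0, "wy": 0, "wz": 0, "tx": -3.668, "ty": -0.748, "tz": 0, "fingers": 1}

```text
time: 5.0
tool_pos: [567.9, -159.2, 92.3]
orientation: [-0.002, 0.604, 0.797, -0.0]
contact_force: [1.2, -0.2, -1.7]
gripper_width: 49.5
grip_force: 41.9
```

Emit:
move_arm:
  commands:
    - {"wx": 0, "wy": 0, "wz": 0, "tx": 0, "ty": 0, "tz": 0, "fingers": 1}
    - {"wx": 0, "wy": 0, "wz": 0, "tx": 0, "ty": 0, "tz": 0, "fingers": 1}
    - {"wx": 0, "wy": 0, "wz": 0, "tx": 0, "ty": 0, "tz": 0, "fingers": 1}

```text
time: 5.3
tool_pos: [568.4, -157.0, 92.9]
orientation: [-0.001, 0.603, 0.797, -0.0]
contact_force: [-0.8, -0.4, -1.5]
gripper_width: 49.4
grip_force: 41.9
```

Run:
```python
from h import *
s=cam('scene');t=cam('top')
x=np.array([-.2715,.9624,0]);y=np.array([.9624,.2715,0])
p=r.state()['tool_pos'];a=np.linspace(0,2*np.pi,60)[:,None];o=[]
for d in(s,t):
    u,v=proj(d,p)[0].astype(int);k=6
    q=cv2.resize(d['pixels'][v-35:v+55,u-33:u+33,::-1],None,fx=k,fy=k,interpolation=2);q=np.clip(q*1.2,0,255).astype(np.uint8)
    for c,R,z in((p,26,81),(p,26,97),(np.array([570.1,-157.9,0]),8,50),(np.array([570.1,-157.9,0]),3,58)):
        P=proj(d,np.array([c[0],c[1],z])+R*np.cos(a)*x+R*np.sin(a)*y)
        cv2.polylines(q,[((P-[u-33,v-35]+.5)*k).astype(int)],True,(0,255,0) if R>20 else (0,0,255),1)
    o.append(q)
cv2.imwrite('pics/j1.png',np.hstack(o));print(p)
```

```text
[ 568.88306976 -156.71327374   93.56523536]
```

View pics/j1.png

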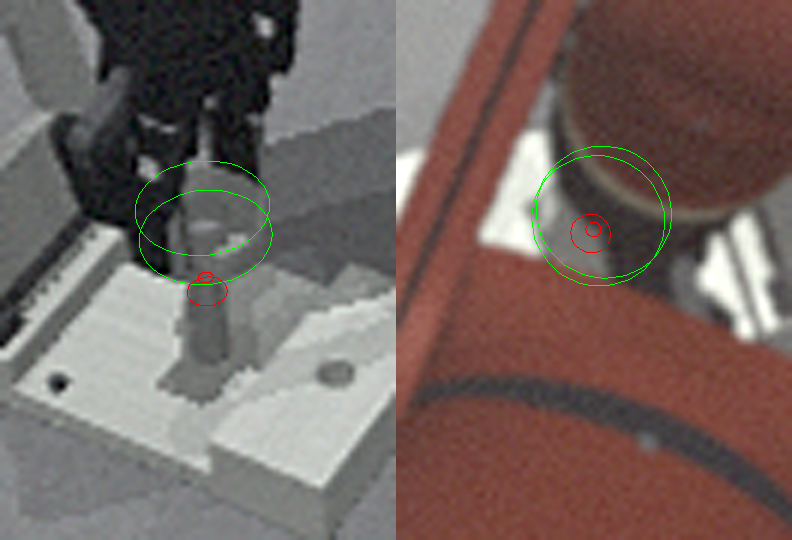

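Emit:
move_arm:
  commands:
    - {"wx": 0, "wy": 0, "wz": 0, "tx": -0.14, "ty": 0.1, "tz": 0.8, "fingers": 1}
    - {"wx": 0, "wy": 0, "wz": 0, "tx": 0, "ty": 0, "tz": 0.8, "fingers": 1}
    - {"wx": 0, "wy": 0, "wz": 0, "tx": 0, "ty": 0, "tz": 0.6, "fingers": 1}
    - {"wx": 0, "wy": 0, "wz": 0, "tx": 0, "ty": 0, "tz": 0.6, "fingers": 1}
    - {"wx": 0, "wy": 0, "wz": 0, "tx": 0, "ty": 0, "tz": 0.6, "fingers": 1}
    - {"wx": 0, "wy": 0, "wz": 0, "tx": 0, "ty": 0, "tz": 0, "fingers": 1}
    - {"wx": 0, "wy": 0, "wz": 0, "tx": 0, "ty": 0, "tz": 0, "fingers": 1}

```text
time: 6.1
tool_pos: [570.5, -159.0, 60.0]
orientation: [-0.0, 0.604, 0.797, 0.0]
contact_force: [-0.1, 1.9, -2.3]
gripper_width: 49.5
grip_force: 41.9
```

Emit:
move_arm:
  commands:
    - {"wx": 0, "wy": 0, "wz": 0, "tx": 0, "ty": 0, "tz": 0.6, "fingers": 1}
    - {"wx": 0, "wy": 0, "wz": 0, "tx": 0, "ty": 0, "tz": 0.6, "fingers": 1}
    - {"wx": 0, "wy": 0, "wz": 0, "tx": 0, "ty": 0, "tz": 0.6, "fingers": 1}
    - {"wx": 0, "wy": 0, "wz": 0, "tx": 0, "ty": 0, "tz": 0.5, "fingers": 1}
    - {"wx": 0, "wy": 0, "wz": 0, "tx": 0, "ty": 0, "tz": 0.4, "fingers": 1}
    - {"wx": 0, "wy": 0, "wz": 0, "tx": 0, "ty": 0, "tz": 0.3, "fingers": 1}
    - {"wx": 0, "wy": 0, "wz": 0, "tx": 0, "ty": 0, "tz": 0, "fingers": 1}

```text
time: 6.8
tool_pos: [570.5, -159.0, 30.3]
orientation: [-0.0, 0.603, 0.797, -0.0]
contact_force: [-2.0, 4.2, 2.3]
gripper_width: 49.1
grip_force: 42.3
```

Emit:
move_arm:
  commands:
    - {"wx": 0, "wy": 0, "wz": 0, "tx": 0, "ty": 0, "tz": 0, "fingers": 0}
    - {"wx": 0, "wy": 0, "wz": 0, "tx": 0, "ty": 0, "tz": 0, "fingers": 0}
    - {"wx": 0, "wy": 0, "wz": 0, "tx": 0, "ty": 0, "tz": 0, "fingers": 0}
    - {"wx": 0, "wy": 0, "wz": 0, "tx": 0, "ty": 0, "tz": 0, "fingers": 0}
    - {"wx": 0, "wy": 0, "wz": 0, "tx": 0, "ty": 0, "tz": -0.5, "fingers": 0}
    - {"wx": 0, "wy": 0, "wz": 0, "tx": 0, "ty": 0, "tz": -2, "fingers": 0}
    - {"wx": 0, "wy": 0, "wz": 0, "tx": 0, "ty": 0, "tz": -3, "fingers": 0}
    - {"wx": 0, "wy": 0, "wz": 0, "tx": 0, "ty": 0, "tz": -3, "fingers": 0}

```text
time: 7.6
tool_pos: [570.3, -159.1, 116.1]
orientation: [-0.0, 0.604, 0.797, -0.0]
contact_force: [0.8, -0.1, -0.0]
gripper_width: 85.5
grip_force: 0.0
```

Emit:
move_arm:
  commands:
    - {"wx": 0, "wy": 0, "wz": 0, "tx": 3.39, "ty": 1.282, "tz": 0, "fingers": 0}
    - {"wx": 0, "wy": 0, "wz": 0, "tx": 3.39, "ty": 1.282, "tz": 0, "fingers": 0}
    - {"wx": 0, "wy": 0, "wz": 0, "tx": 3.39, "ty": 1.282, "tz": 0, "fingers": 0}
    - {"wx": 0, "wy": 0, "wz": 0, "tx": 3.39, "ty": 1.282, "tz": 0, "fingers": 0}
    - {"wx": 0, "wy": 0, "wz": 0, "tx": 3.39, "ty": 1.282, "tz": 0, "fingers": 0}
    - {"wx": 0, "wy": 0, "wz": 0, "tx": 3.39, "ty": 1.282, "tz": 0, "fingers": 0}
    - {"wx": 0, "wy": 0, "wz": 0, "tx": 3.39, "ty": 1.282, "tz": 0, "fingers": 0}
    - {"wx": 0, "wy": 0, "wz": 0, "tx": 3.39, "ty": 1.282, "tz": 0, "fingers": 0}
    - {"wx": 0, "wy": 0, "wz": 0, "tx": 3.39, "ty": 1.282, "tz": 0, "fingers": 0}
    - {"wx": 0, "wy": 0, "wz": 0, "tx": 0, "ty": 0, "tz": 1.0, "fingers": 0}
    - {"wx": 0, "wy": 0, "wz": 0, "tx": 0, "ty": 0, "tz": 1.0, "fingers": 0}
    - {"wx": 0, "wy": 0, "wz": 0, "tx": 0, "ty": 0, "tz": 0, "fingers": 0}

```text
time: 8.8
tool_pos: [597.3, 164.6, 93.0]
orientation: [-0.001, 0.604, 0.797, -0.002]
contact_force: [-0.5, 0.3, -0.3]
gripper_width: 85.5
grip_force: 0.0
```

Run:
```python
from h import *
s=cam('scene')
x=np.array([-.2715,.9624,0]);y=np.array([.9624,.2715,0]);a=np.linspace(0,2*np.pi,60)[:,None]
q=cv2.resize(s['pixels'][155:225,205:315,::-1],None,fx=7,fy=7,interpolation=2)
for R,z in((26,14),(26,30)):
    P=proj(s,np.array([570.1,-157.9,z])+R*np.cos(a)*x+R*np.sin(a)*y)
    cv2.polylines(q,[((P-[205,155]+.5)*7).astype(int)],True,(0,0,255),1)
cv2.imwrite('pics/j2.png',q);print(r.state()['tool_pos'])
```

```text
[597.80460415 164.37334951  93.75843461]
```

View pics/j2.png

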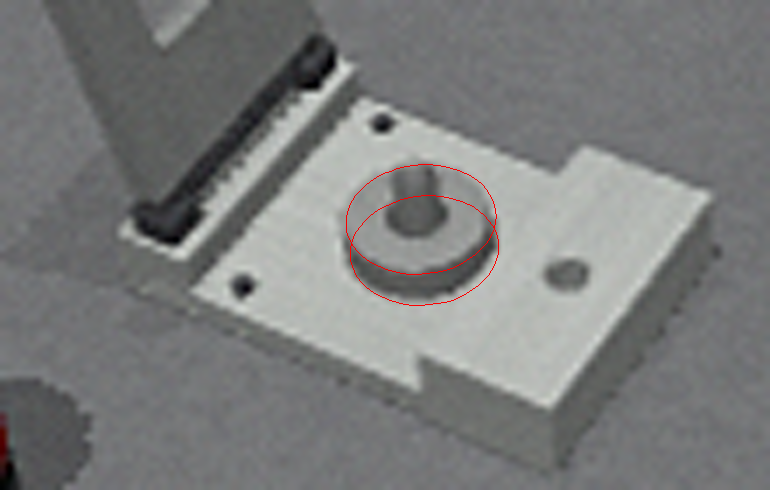

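The wide collar is home: its rim lies on the predicted seated outline, crop ~(420,235). Next is the narrow one.

Emit:
move_arm:
  commands:
    - {"wx": 0, "wy": 0, "wz": 0, "tx": 0.12, "ty": 0.13, "tz": 3.0, "fingers": 0}
    - {"wx": 0, "wy": 0, "wz": 0, "tx": 0, "ty": 0, "tz": 2.5, "fingers": 0}
    - {"wx": 0, "wy": 0, "wz": 0, "tx": 0, "ty": 0, "tz": 1.4, "fingers": 0}
    - {"wx": 0, "wy": 0, "wz": 0, "tx": 0, "ty": 0, "tz": 0.7, "fingers": 0}
    - {"wx": 0, "wy": 0, "wz": 0, "tx": 0, "ty": 0, "tz": 0, "fingers": 1}
    - {"wx": 0, "wy": 0, "wz": 0, "tx": 0, "ty": 0, "tz": 0, "fingers": 1}
    - {"wx": 0, "wy": 0, "wz": 0, "tx": 0, "ty": 0, "tz": 0, "fingers": 1}
    - {"wx": 0, "wy": 0, "wz": 0, "tx": 0, "ty": 0, "tz": 0, "fingers": 1}
    - {"wx": 0, "wy": 0, "wz": 0, "tx": 0, "ty": 0, "tz": 0, "fingers": 1}
    - {"wx": 0, "wy": 0, "wz": 0, "tx": 0, "ty": 0, "tz": 0, "fingers": 1}
    - {"wx": 0, "wy": 0, "wz": 0, "tx": 0, "ty": 0, "tz": 0, "fingers": 1}

```text
time: 9.95
tool_pos: [601.0, 167.4, 21.0]
orientation: [0.001, 0.603, 0.797, 0.001]
contact_force: [-1.9, -0.8, 6.1]
gripper_width: 30.9
grip_force: 39.4
```

Emit:
move_arm:
  commands:
    - {"wx": 0, "wy": 0, "wz": 0, "tx": 0, "ty": 0, "tz": -1.5, "fingers": 1}
    - {"wx": 0, "wy": 0, "wz": 0, "tx": 0, "ty": 0, "tz": -3, "fingers": 1}
    - {"wx": 0, "wy": 0, "wz": 0, "tx": 0, "ty": 0, "tz": -4, "fingers": 1}
    - {"wx": 0, "wy": 0, "wz": 0, "tx": 0, "ty": 0, "tz": -2, "fingers": 1}
    - {"wx": 0, "wy": 0, "wz": 0, "tx": 0, "ty": 0, "tz": 0, "fingers": 1}
    - {"wx": 0, "wy": 0, "wz": 0, "tx": 0, "ty": 0, "tz": 0, "fingers": 1}

```text
time: 10.55
tool_pos: [600.0, 167.3, 125.0]
orientation: [0.0, 0.603, 0.797, 0.0]
contact_force: [0.0, -0.2, -0.5]
gripper_width: 30.4
grip_force: 39.8
```

Run:
```python
from h import *
s=cam('scene');p=r.state()['tool_pos'];print(p)
x=np.array([-.2715,.9624,0]);y=np.array([.9624,.2715,0]);a=np.linspace(0,2*np.pi,60)[:,None]
u,v=proj(s,p)[0].astype(int);k=10
q=cv2.resize(s['pixels'][v-25:v+30,u-30:u+30,::-1],None,fx=k,fy=k,interpolation=2);q=np.clip(q*1.4,0,255).astype(np.uint8)
for z in(p[2]-21,p[2]-5):
    P=proj(s,np.array([p[0],p[1],z])+17*np.cos(a)*x+17*np.sin(a)*y)
    cv2.polylines(q,[((P-[u-30,v-25]+.5)*k).astype(int)],True,(0,255,0),1)
cv2.imwrite('pics/n1.png',q)
```

```text
[599.11704667 167.17002    123.61443261]
```

View pics/n1.png

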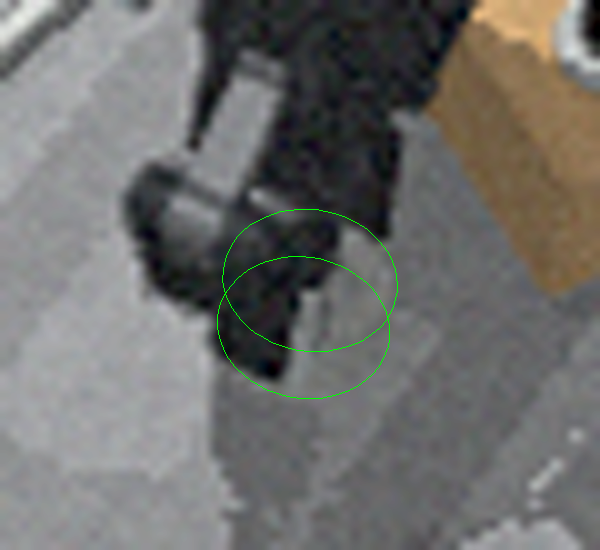

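Emit:
move_arm:
  commands:
    - {"wx": 0, "wy": 0, "wz": 0, "tx": -3.382, "ty": -1.299, "tz": 0, "fingers": 1}
    - {"wx": 0, "wy": 0, "wz": 0, "tx": -3.382, "ty": -1.299, "tz": 0, "fingers": 1}
    - {"wx": 0, "wy": 0, "wz": 0, "tx": -3.382, "ty": -1.299, "tz": 0, "fingers": 1}
    - {"wx": 0, "wy": 0, "wz": 0, "tx": -3.382, "ty": -1.299, "tz": 0, "fingers": 1}
    - {"wx": 0, "wy": 0, "wz": 0, "tx": -3.382, "ty": -1.299, "tz": 0, "fingers": 1}
    - {"wx": 0, "wy": 0, "wz": 0, "tx": -3.382, "ty": -1.299, "tz": 0, "fingers": 1}
    - {"wx": 0, "wy": 0, "wz": 0, "tx": -3.382, "ty": -1.299, "tz": 0, "fingers": 1}
    - {"wx": 0, "wy": 0, "wz": 0, "tx": -3.382, "ty": -1.299, "tz": 0, "fingers": 1}
    - {"wx": 0, "wy": 0, "wz": 0, "tx": -3.382, "ty": -1.299, "tz": 0, "fingers": 1}
    - {"wx": 0, "wy": 0, "wz": 0, "tx": 0, "ty": 0, "tz": 1, "fingers": 1}
    - {"wx": 0, "wy": 0, "wz": 0, "tx": 0, "ty": 0, "tz": 1, "fingers": 1}
    - {"wx": 0, "wy": 0, "wz": 0, "tx": 0, "ty": 0, "tz": 0, "fingers": 1}

```text
time: 11.8
tool_pos: [567.7, -155.7, 100.7]
orientation: [-0.003, 0.603, 0.797, -0.001]
contact_force: [0.6, 0.7, -1.0]
gripper_width: 30.7
grip_force: 39.8
```

Run:
```python
from h import *
t0,s0=load('top'),load('scene')
s=cam('scene');p=r.state()['tool_pos'];print(p,r.state()['gripper_width'])
print('spot',s['pixels'][266:288,346:370].mean(2).max(),s['pixels'][266:288,346:370].mean(2).std())
u,v=proj(s,p)[0].astype(int);k=10
q=cv2.resize(s['pixels'][v-25:v+30,u-30:u+30,::-1],None,fx=k,fy=k,interpolation=2);q=np.clip(q*1.5,0,255).astype(np.uint8)
x=np.array([-.2715,.9624,0]);y=np.array([.9624,.2715,0]);a=np.linspace(0,2*np.pi,60)[:,None]
for z in(p[2]-21,p[2]-5):
    P=proj(s,np.array([p[0],p[1],z])+17*np.cos(a)*x+17*np.sin(a)*y)
    cv2.polylines(q,[((P-[u-30,v-25]+.5)*k).astype(int)],True,(0,255,0),1)
cv2.imwrite('pics/n2.png',q)
```

```text
[ 568.45021987 -155.67925458  101.83012352] 30.75364521089691
spot 121.0 2.994746147729023
```

Emit:
move_arm:
  commands:
    - {"wx": 0, "wy": 0, "wz": 0, "tx": -0.13, "ty": 0.05, "tz": 0.6, "fingers": 1}
    - {"wx": 0, "wy": 0, "wz": 0, "tx": 0, "ty": 0, "tz": 0.6, "fingers": 1}
    - {"wx": 0, "wy": 0, "wz": 0, "tx": 0, "ty": 0, "tz": 0.4, "fingers": 1}
    - {"wx": 0, "wy": 0, "wz": 0, "tx": 0, "ty": 0, "tz": 0.4, "fingers": 1}
    - {"wx": 0, "wy": 0, "wz": 0, "tx": 0, "ty": 0, "tz": 0, "fingers": 1}
    - {"wx": 0, "wy": 0, "wz": 0, "tx": 0, "ty": 0, "tz": 0, "fingers": 1}

```text
time: 12.45
tool_pos: [570.8, -158.5, 84.3]
orientation: [-0.0, 0.604, 0.797, 0.0]
contact_force: [-0.1, 0.9, -0.8]
gripper_width: 30.8
grip_force: 39.8
```

Emit:
move_arm:
  commands:
    - {"wx": 0, "wy": 0, "wz": 0, "tx": 0.1, "ty": -0.05, "tz": 0.4, "fingers": 1}
    - {"wx": 0, "wy": 0, "wz": 0, "tx": 0, "ty": 0, "tz": 0.4, "fingers": 1}
    - {"wx": 0, "wy": 0, "wz": 0, "tx": 0, "ty": 0, "tz": 0.4, "fingers": 1}
    - {"wx": 0, "wy": 0, "wz": 0, "tx": 0, "ty": 0, "tz": 0.4, "fingers": 1}
    - {"wx": 0, "wy": 0, "wz": 0, "tx": 0, "ty": 0, "tz": 0, "fingers": 1}

```text
time: 12.95
tool_pos: [569.5, -157.5, 67.3]
orientation: [-0.001, 0.604, 0.797, -0.0]
contact_force: [0.1, -0.0, -1.0]
gripper_width: 30.8
grip_force: 39.8
```

No contact force at bottom ≈ 46 mm, so it is threaded on the post. I'll lower it onto the wide collar and release.

Emit:
move_arm:
  commands:
    - {"wx": 0, "wy": 0, "wz": 0, "tx": 0, "ty": 0, "tz": 0.5, "fingers": 1}
    - {"wx": 0, "wy": 0, "wz": 0, "tx": 0, "ty": 0, "tz": 0.4, "fingers": 1}
    - {"wx": 0, "wy": 0, "wz": 0, "tx": 0, "ty": 0, "tz": 0.4, "fingers": 1}
    - {"wx": 0, "wy": 0, "wz": 0, "tx": 0, "ty": 0, "tz": 0.3, "fingers": 1}
    - {"wx": 0, "wy": 0, "wz": 0, "tx": 0, "ty": 0, "tz": 0.2, "fingers": 1}
    - {"wx": 0, "wy": 0, "wz": 0, "tx": 0, "ty": 0, "tz": 0, "fingers": 1}

```text
time: 13.55
tool_pos: [570.1, -157.7, 51.0]
orientation: [-0.0, 0.603, 0.797, -0.0]
contact_force: [-3.0, 1.7, 5.3]
gripper_width: 31.1
grip_force: 40.5
```

Emit:
move_arm:
  commands:
    - {"wx": 0, "wy": 0, "wz": 0, "tx": 0, "ty": 0, "tz": 0, "fingers": 0}
    - {"wx": 0, "wy": 0, "wz": 0, "tx": 0, "ty": 0, "tz": 0, "fingers": 0}
    - {"wx": 0, "wy": 0, "wz": 0, "tx": 0, "ty": 0, "tz": 0, "fingers": 0}
    - {"wx": 0, "wy": 0, "wz": 0, "tx": 0, "ty": 0, "tz": 0, "fingers": 0}
    - {"wx": 0, "wy": 0, "wz": 0, "tx": 0, "ty": 0, "tz": -0.5, "fingers": 0}
    - {"wx": 0, "wy": 0, "wz": 0, "tx": 0, "ty": 0, "tz": -2, "fingers": 0}
    - {"wx": 0, "wy": 0, "wz": 0, "tx": 0, "ty": 0, "tz": -4, "fingers": 0}
    - {"wx": 0, "wy": 0, "wz": 0, "tx": 0, "ty": 0, "tz": -4, "fingers": 1}
    - {"wx": 0, "wy": 0, "wz": 0, "tx": 0, "ty": 0, "tz": -4, "fingers": 1}
    - {"wx": 0, "wy": 0, "wz": 0, "tx": 0, "ty": 0, "tz": -4, "fingers": 1}
    - {"wx": 0, "wy": 0, "wz": 0, "tx": 0, "ty": 0, "tz": -3, "fingers": 1}
    - {"wx": 0, "wy": 0, "wz": 0, "tx": 0, "ty": 0, "tz": 0, "fingers": 1}

```text
time: 14.75
tool_pos: [572.7, -158.8, 272.1]
orientation: [0.005, 0.603, 0.797, 0.001]
contact_force: [0.7, -0.3, 1.1]
gripper_width: 12.3
grip_force: 0.0
```

Run:
```python
from h import *
s=cam('scene');print(r.state()['tool_pos'])
x=np.array([-.2715,.9624,0]);y=np.array([.9624,.2715,0]);a=np.linspace(0,2*np.pi,60)[:,None]
k=6;X,Y=190,95
q=cv2.resize(s['pixels'][Y:225,X:315,::-1],None,fx=k,fy=k,interpolation=2)
for R,z in((17,30),(17,46)):
    P=proj(s,np.array([570.,-157.5,z])+R*np.cos(a)*x+R*np.sin(a)*y)
    cv2.polylines(q,[((P-[X,Y]+.5)*k).astype(int)],True,(0,0,255),1)
# lid free edge for several angles (jig frame -> world), inner/outer corners
C,S=np.cos(-2.867),np.sin(-2.867)
for th,col in((1.65,(255,0,0)),(1.77,(0,255,0)),(1.9,(0,255,255))):
    P=[]
    for sx,n in((-50,-6),(50,-6),(50,6),(-50,6)):
        Yj=75-157*np.cos(th)+n*np.sin(th);Z=40+157*np.sin(th)+n*np.cos(th)
        P.append([570.1+C*sx-S*Yj,-157.7+S*sx+C*Yj,Z])
    cv2.polylines(q,[((proj(s,P)-[X,Y]+.5)*k).astype(int)],True,col,1)
cv2.imwrite('pics/j3.png',q)
```

```text
[ 571.5296674  -158.31601786  268.9218617 ]
```

View pics/j3.png

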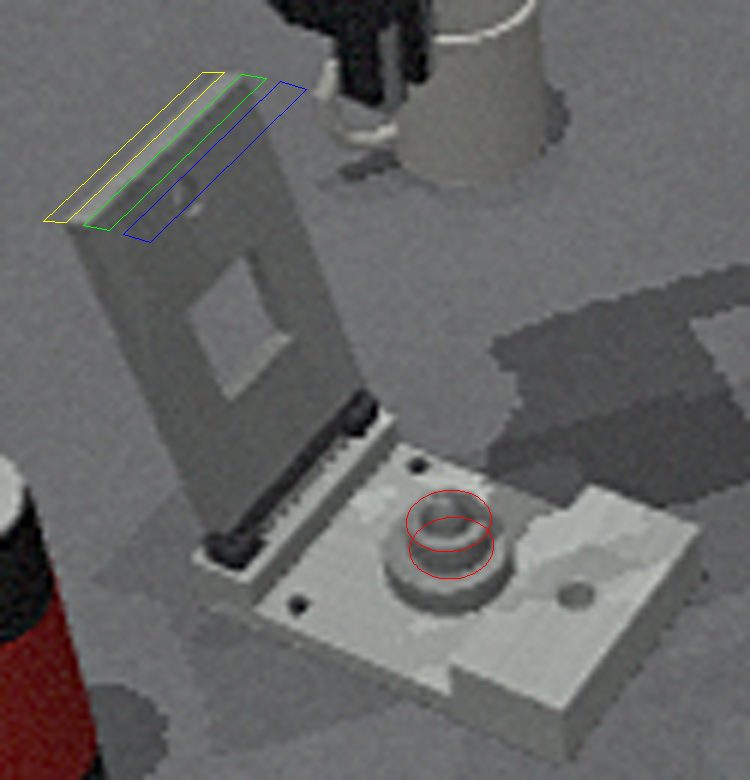

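Both collars are seated (narrow rim at crop ~(450,530)), and the plate stands at about 1.83 rad (free edge at crop ~(160,155)). I'll go beyond the hinge with closed fingers.

Emit:
move_arm:
  commands:
    - {"wx": 0, "wy": 0, "wz": 0, "tx": -3.1, "ty": 0, "tz": 0, "fingers": 1}
    - {"wx": 0, "wy": 0, "wz": 0, "tx": -3.1, "ty": 0, "tz": 0, "fingers": 1}
    - {"wx": 0, "wy": 0, "wz": 0, "tx": -3.1, "ty": 0, "tz": 0, "fingers": 1}
    - {"wx": 0, "wy": 0, "wz": 0, "tx": -3.1, "ty": 0, "tz": 0, "fingers": 1}
    - {"wx": 0, "wy": 0, "wz": 0, "tx": -3.1, "ty": 0, "tz": 0, "fingers": 1}
    - {"wx": 0, "wy": 0, "wz": 0, "tx": 0, "ty": 0, "tz": 0, "fingers": 1}
    - {"wx": 0, "wy": 0, "wz": 0, "tx": 0, "ty": 0, "tz": 3, "fingers": 1}
    - {"wx": 0, "wy": 0, "wz": 0, "tx": 0, "ty": 0, "tz": 3, "fingers": 1}
    - {"wx": 0, "wy": 0, "wz": 0, "tx": 0, "ty": 0, "tz": 2.3, "fingers": 1}
    - {"wx": 0, "wy": 0, "wz": 0, "tx": 0, "ty": 0, "tz": 0, "fingers": 1}
    - {"wx": 0, "wy": 0, "wz": 0, "tx": 0, "ty": 0, "tz": 0, "fingers": 1}

```text
time: 15.9
tool_pos: [611.6, -306.0, 181.3]
orientation: [-0.001, 0.603, 0.797, -0.0]
contact_force: [0.5, -1.2, 0.3]
gripper_width: 0.4
grip_force: 0.0
```

Emit:
move_arm:
  commands:
    - {"wx": 0, "wy": 0, "wz": 0, "tx": 1.4, "ty": 0, "tz": 0, "fingers": 1}
    - {"wx": 0, "wy": 0, "wz": 0, "tx": 1.2, "ty": 0, "tz": 0, "fingers": 1}
    - {"wx": 0, "wy": 0, "wz": 0, "tx": 1.2, "ty": 0, "tz": 0, "fingers": 1}
    - {"wx": 0, "wy": 0, "wz": 0, "tx": 1.2, "ty": 0, "tz": 0, "fingers": 1}
    - {"wx": 0, "wy": 0, "wz": 0, "tx": 1.2, "ty": 0, "tz": 0, "fingers": 1}

```text
time: 16.4
tool_pos: [595.6, -246.5, 183.6]
orientation: [0.001, 0.603, 0.797, 0.0]
contact_force: [1.1, -2.1, 1.0]
gripper_width: -0.1
grip_force: 1.4
```

Emit:
move_arm:
  commands:
    - {"wx": 0, "wy": 0, "wz": 0, "tx": 1.56, "ty": 0, "tz": 0, "fingers": 1}
    - {"wx": 0, "wy": 0, "wz": 0, "tx": 1.56, "ty": 0, "tz": 0.1, "fingers": 1}
    - {"wx": 0, "wy": 0, "wz": 0, "tx": 1.5, "ty": 0, "tz": 0.4, "fingers": 1}
    - {"wx": 0, "wy": 0, "wz": 0, "tx": 1.45, "ty": 0, "tz": 0.6, "fingers": 1}

```text
time: 16.8
tool_pos: [578.7, -187.2, 171.3]
orientation: [0.0, 0.603, 0.797, 0.0]
contact_force: [1.5, 0.1, 3.3]
gripper_width: -0.2
grip_force: 2.2
```

Emit:
move_arm:
  commands:
    - {"wx": 0, "wy": 0, "wz": 0, "tx": 1.35, "ty": 0, "tz": 0.8, "fingers": 1}
    - {"wx": 0, "wy": 0, "wz": 0, "tx": 1.2, "ty": 0, "tz": 1.0, "fingers": 1}
    - {"wx": 0, "wy": 0, "wz": 0, "tx": 1.1, "ty": 0, "tz": 1.1, "fingers": 1}
    - {"wx": 0, "wy": 0, "wz": 0, "tx": 0.9, "ty": 0, "tz": 1.3, "fingers": 1}
    - {"wx": 0, "wy": 0, "wz": 0, "tx": 0.75, "ty": 0, "tz": 1.4, "fingers": 1}
    - {"wx": 0, "wy": 0, "wz": 0, "tx": 0.6, "ty": 0, "tz": 1.4, "fingers": 1}
    - {"wx": 0, "wy": 0, "wz": 0, "tx": 0.4, "ty": 0, "tz": 1.5, "fingers": 1}

```text
time: 17.5
tool_pos: [561.1, -127.5, 84.6]
orientation: [-0.001, 0.603, 0.797, -0.0]
contact_force: [-0.2, -0.2, 2.0]
gripper_width: -0.2
grip_force: 0.8
```

Emit:
move_arm:
  commands:
    - {"wx": 0, "wy": 0, "wz": 0, "tx": 0.15, "ty": 0, "tz": 0.8, "fingers": 1}
    - {"wx": 0, "wy": 0, "wz": 0, "tx": 0, "ty": 0, "tz": 0.7, "fingers": 1}
    - {"wx": 0, "wy": 0, "wz": 0, "tx": 0, "ty": 0, "tz": 0.4, "fingers": 1}
    - {"wx": 0, "wy": 0, "wz": 0, "tx": 0, "ty": 0, "tz": 0, "fingers": 1}

```text
time: 17.9
tool_pos: [561.2, -127.0, 66.7]
orientation: [-0.0, 0.604, 0.797, -0.0]
contact_force: [-0.3, 0.8, 0.2]
gripper_width: -0.0
grip_force: 0.0
```

Emit:
move_arm:
  commands:
    - {"wx": 0, "wy": 0, "wz": 0, "tx": 0, "ty": 0, "tz": 0.3, "fingers": 1}
    - {"wx": 0, "wy": 0, "wz": 0, "tx": 0, "ty": 0, "tz": 0.2, "fingers": 1}
    - {"wx": 0, "wy": 0, "wz": 0, "tx": 0, "ty": 0, "tz": 0, "fingers": 1}
    - {"wx": 0, "wy": 0, "wz": 0, "tx": 0, "ty": 0, "tz": 0, "fingers": 1}

```text
time: 18.3
tool_pos: [561.4, -126.9, 62.5]
orientation: [0.0, 0.604, 0.797, -0.0]
contact_force: [-0.3, 0.1, -0.9]
gripper_width: 0.0
grip_force: 0.1
```

Emit:
move_arm:
  commands:
    - {"wx": 0, "wy": 0, "wz": 0, "tx": 0, "ty": 0, "tz": 0.3, "fingers": 1}
    - {"wx": 0, "wy": 0, "wz": 0, "tx": 0, "ty": 0, "tz": 0.2, "fingers": 1}
    - {"wx": 0, "wy": 0, "wz": 0, "tx": 0, "ty": 0, "tz": 0, "fingers": 1}

```text
time: 18.6
tool_pos: [561.3, -126.7, 57.1]
orientation: [-0.0, 0.603, 0.797, -0.0]
contact_force: [0.4, 0.5, -0.5]
gripper_width: -0.2
grip_force: 0.2
```

Run:
```python
from h import *
s=cam('scene');t=cam('top');k=4
a=cv2.resize(s['pixels'][90:230,205:315,::-1],None,fx=k,fy=k,interpolation=2)
b=cv2.resize(t['pixels'][140:280,325:415,::-1],None,fx=k,fy=k,interpolation=2)
cv2.imwrite('pics/l.png',np.hstack([a,b]))
```

```text
(no output)
```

View pics/l.png

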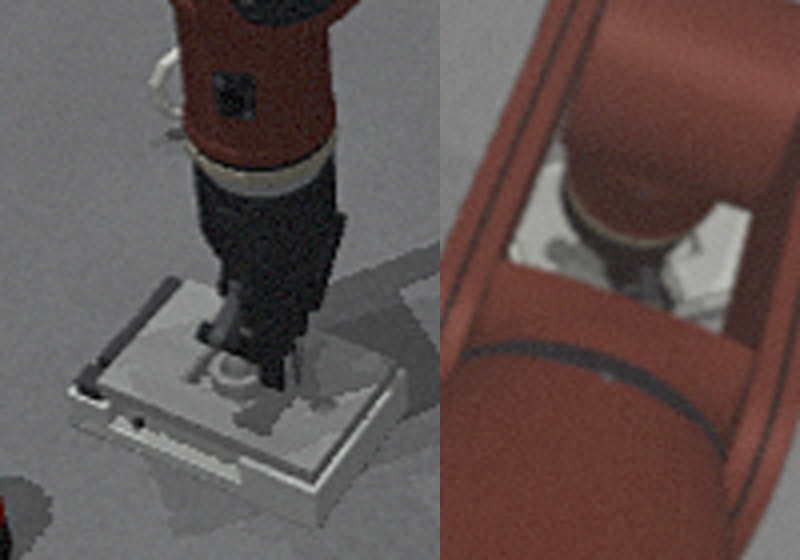

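The plate is down (scene crop, plate outline (105,385)–(310,480)) and the fingertip is at its face near (275,385). I'll press until I feel contact.

Emit:
move_arm:
  commands:
    - {"wx": 0, "wy": 0, "wz": 0, "tx": 0, "ty": 0, "tz": 0.3, "fingers": 1}
    - {"wx": 0, "wy": 0, "wz": 0, "tx": 0, "ty": 0, "tz": 0.2, "fingers": 1}
    - {"wx": 0, "wy": 0, "wz": 0, "tx": 0, "ty": 0, "tz": 0, "fingers": 1}
    - {"wx": 0, "wy": 0, "wz": 0, "tx": 0, "ty": 0, "tz": 0, "fingers": 1}

```text
time: 19.1
tool_pos: [561.5, -126.8, 56.8]
orientation: [-0.0, 0.603, 0.798, -0.0]
contact_force: [-16.7, 5.3, 35.0]
gripper_width: 0.2
grip_force: 17.2
```

Emit:
move_arm:
  commands:
    - {"wx": 0, "wy": 0, "wz": 0, "tx": 0, "ty": 0, "tz": -2, "fingers": 1}
    - {"wx": 0, "wy": 0, "wz": 0, "tx": 0, "ty": 0, "tz": -3, "fingers": 1}
    - {"wx": 0, "wy": 0, "wz": 0, "tx": 0, "ty": 0, "tz": -3, "fingers": 0}
    - {"wx": 0, "wy": 0, "wz": 0, "tx": 3.61, "ty": -0.381, "tz": 0, "fingers": 0}
    - {"wx": 0, "wy": 0, "wz": 0, "tx": 3.61, "ty": -0.381, "tz": 0, "fingers": 0}
    - {"wx": 0, "wy": 0, "wz": 0, "tx": 3.61, "ty": -0.381, "tz": 0, "fingers": 0}
    - {"wx": 0, "wy": 0, "wz": 0, "tx": 3.61, "ty": -0.381, "tz": 0, "fingers": 0}
    - {"wx": 0, "wy": 0, "wz": 0, "tx": 3.61, "ty": -0.381, "tz": 0, "fingers": 0}
    - {"wx": 0, "wy": 0, "wz": 0, "tx": 3.61, "ty": -0.381, "tz": 0, "fingers": 0}
    - {"wx": 0, "wy": 0, "wz": 0, "tx": 3.61, "ty": -0.381, "tz": 0, "fingers": 0}
    - {"wx": 0, "wy": 0, "wz": 0, "tx": 3.61, "ty": -0.381, "tz": 0, "fingers": 0}

```text
time: 20.2
tool_pos: [452.7, 144.1, 132.3]
orientation: [0.0, 0.604, 0.797, -0.0]
contact_force: [0.6, -0.1, 0.3]
gripper_width: 85.3
grip_force: 0.0
```

Emit:
move_arm:
  commands:
    - {"wx": 0, "wy": 0, "wz": 0, "tx": 0, "ty": 0, "tz": 0, "fingers": 0}
    - {"wx": 0, "wy": 0, "wz": 0, "tx": 0, "ty": 0, "tz": 0, "fingers": 0}

```text
time: 20.4
tool_pos: [453.3, 143.4, 132.2]
orientation: [0.0, 0.603, 0.798, -0.0]
contact_force: [0.4, -1.0, 0.4]
gripper_width: 85.3
grip_force: 0.0
```

Run:
```python
from h import *
s=cam('scene')
C,S=np.cos(-2.867),np.sin(-2.867)
w=lambda x,y,z:[570.1+C*x-S*y,-157.7+S*x+C*y,z]
# lid shut: hole centre and corner projections vs picture (dark hole blob near prediction)
u,v=proj(s,w(0,-60,46))[0];print('pred hole',u,v)
g=s['pixels'].mean(2);i,j=int(v),int(u);print(g[i-7:i+8,j-8:j+9].astype(int))
# knob: dark blob in rack
u,v=proj(s,[453.5,143,66])[0];print('knobtop',u,v)
```

```text
pred hole 285.76321804677804 189.9846220218535
[[138 139 132 135 135 137 142 135 136 136 136 134 137 136 138 132 137]
 [135 138 136 141 139 137 132 138 137 139 137 139 135 136 136 139 138]
 [138 137 138 135 137 134 135 137 137 136 139 137 137 138 133 139 136]
 [138 140 142 135 134 136 137 139 137 135 135 134 138 138 137 135 137]
 [137 137 141 138 138 134 138 139 137 137 140 136 137 134 136 137 138]
 [142 142 139 137 140 139 141 137 141 136 135 140 137 137 133 136 140]
 [140 141 144 139 141 136 130 130 128 128 127 137 137 136 137 135 134]
 [137 143 138 137 145 112 103  89  86  84  90 113 130 137 135 133 137]
 [138 139 143 140 138 110  78  75  78  83  75  86 118 139 139 137 138]
 [138 140 140 140 142  99  68  76 117 105 100  84 124 138 139 139 140]
 [141 140 138 143 141 123  85 113 100  89  96 115 143 137 135 142 141]
 [140 139 136 141 139 146 142 129 119 119 137 143 142 143 142 144 134]
 [141 142 141 139 140 143 141 140 143 140 138 141 146 141 139 150 110]
 [142 141 141 140 139 138 137 141 141 141 139 137 138 139 143 122  78]
 [142 144 140 142 142 143 139 142 140 139 144 141 141 143 135  80  62]]
knobtop 394.7958851448757 216.2908204965216
```

Run:
```python
from h import *
t=cam('top');s=load('scene')
C,S=np.cos(-2.867),np.sin(-2.867)
w=lambda x,y,z:[570.1+C*x-S*y,-157.7+S*x+C*y,z]
for d,n in((t,'t'),(s,'s')):
    u,v=proj(d,w(0,-60,46))[0];g=d['pixels'].astype(float).mean(2);i,j=int(round(v)),int(round(u));q=g[i-7:i+8,j-8:j+9]
    m=np.clip(np.median(q)-8-q,0,None);Y,X=np.mgrid[i-7:i+8,j-8:j+9];m[(Y-v)**2+(X-u)**2>36]=0
    cu,cv=(m*X).sum()/m.sum(),(m*Y).sum()/m.sum();print(n,(u,v),(cu,cv),atz(d,cu,cv,45))
    # lid corners by outline: threshold bright plate
    P=proj(d,[w(a,b,46) for a,b in((50,-82),(-50,-82),(-50,60),(50,60))]);print(P.round(1).tolist())
print(w(0,-60,46))
```

```text
t (np.float64(354.0457243866956), np.float64(202.2786667678739)) (np.float64(354.23042353261616), np.float64(202.48004902628355)) [ 553.52073485 -100.46466326   45.        ]
[[351.2, 224.4], [339.6, 185.4], [394.9, 170.2], [407.5, 208.6]]
s (np.float64(285.76321804677804), np.float64(189.9846220218535)) (np.float64(285.15421455938696), np.float64(190.43965517241378)) [ 555.23978816 -100.62086921   45.        ]
[[304.1, 179.7], [283.0, 207.5], [231.7, 186.0], [254.5, 160.3]]
[np.float64(553.8307075606859), np.float64(-99.94785611317897), 46]
```

Emit:
move_arm:
  commands:
    - {"wx": 0, "wy": 0, "wz": 0, "tx": 0, "ty": 0, "tz": 3, "fingers": 0}
    - {"wx": 0, "wy": 0, "wz": 0, "tx": 0, "ty": 0, "tz": 2.5, "fingers": 0}
    - {"wx": 0, "wy": 0, "wz": 0, "tx": 0, "ty": 0, "tz": 1.3, "fingers": 0}
    - {"wx": 0, "wy": 0, "wz": 0, "tx": 0, "ty": 0, "tz": 0.7, "fingers": 0}
    - {"wx": 0, "wy": 0, "wz": 0, "tx": 0, "ty": 0, "tz": 0, "fingers": 1}
    - {"wx": 0, "wy": 0, "wz": 0, "tx": 0, "ty": 0, "tz": 0, "fingers": 1}
    - {"wx": 0, "wy": 0, "wz": 0, "tx": 0, "ty": 0, "tz": 0, "fingers": 1}
    - {"wx": 0, "wy": 0, "wz": 0, "tx": 0, "ty": 0, "tz": 0, "fingers": 1}
    - {"wx": 0, "wy": 0, "wz": 0, "tx": 0, "ty": 0, "tz": 0, "fingers": 1}
    - {"wx": 0, "wy": 0, "wz": 0, "tx": 0, "ty": 0, "tz": 0, "fingers": 1}
    - {"wx": 0, "wy": 0, "wz": 0, "tx": 0, "ty": 0, "tz": 0, "fingers": 1}
    - {"wx": 0, "wy": 0, "wz": 0, "tx": 0, "ty": 0, "tz": 0, "fingers": 1}
  newtons: 60

```text
time: 21.7
tool_pos: [454.4, 143.1, 58.4]
orientation: [0.001, 0.603, 0.797, 0.001]
contact_force: [-1.6, -0.9, 6.7]
gripper_width: 17.9
grip_force: 58.5
```

Emit:
move_arm:
  commands:
    - {"wx": 0, "wy": 0, "wz": 0, "tx": 0, "ty": 0, "tz": -1.5, "fingers": 1}
    - {"wx": 0, "wy": 0, "wz": 0, "tx": 0, "ty": 0, "tz": -2.5, "fingers": 1}
    - {"wx": 0, "wy": 0, "wz": 0, "tx": 0, "ty": 0, "tz": -3, "fingers": 1}
    - {"wx": 0, "wy": 0, "wz": 0, "tx": 0, "ty": 0, "tz": -2, "fingers": 1}
    - {"wx": 0, "wy": 0, "wz": 0, "tx": 0, "ty": 0, "tz": 0, "fingers": 1}
    - {"wx": 0, "wy": 0, "wz": 0, "tx": 0, "ty": 0, "tz": 0, "fingers": 1}

```text
time: 22.3
tool_pos: [453.5, 143.0, 147.1]
orientation: [0.0, 0.603, 0.797, 0.0]
contact_force: [-1.1, 0.2, -1.5]
gripper_width: 17.5
grip_force: 59.9
```

Emit:
move_arm:
  commands:
    - {"wx": 0, "wy": 0, "wz": 0, "tx": -3.27, "ty": 0.379, "tz": 0, "fingers": 1}
    - {"wx": 0, "wy": 0, "wz": 0, "tx": -3.27, "ty": 0.379, "tz": 0, "fingers": 1}
    - {"wx": 0, "wy": 0, "wz": 0, "tx": -3.27, "ty": 0.379, "tz": 0, "fingers": 1}
    - {"wx": 0, "wy": 0, "wz": 0, "tx": -3.27, "ty": 0.379, "tz": 0, "fingers": 1}
    - {"wx": 0, "wy": 0, "wz": 0, "tx": -3.27, "ty": 0.379, "tz": 0, "fingers": 1}
    - {"wx": 0, "wy": 0, "wz": 0, "tx": -3.27, "ty": 0.379, "tz": 0, "fingers": 1}
    - {"wx": 0, "wy": 0, "wz": 0, "tx": -3.27, "ty": 0.379, "tz": 0, "fingers": 1}
    - {"wx": 0, "wy": 0, "wz": 0, "tx": -3.27, "ty": 0.379, "tz": 0, "fingers": 1}
    - {"wx": 0, "wy": 0, "wz": 0, "tx": 0, "ty": 0, "tz": 0, "fingers": 1}
    - {"wx": 0, "wy": 0, "wz": 0, "tx": 0, "ty": 0, "tz": 0, "fingers": 1}
    - {"wx": 0, "wy": 0, "wz": 0, "tx": 0, "ty": 0, "tz": 0, "fingers": 1}
    - {"wx": 0, "wy": 0, "wz": 0, "tx": 0, "ty": 0, "tz": 0, "fingers": 1}

```text
time: 23.5
tool_pos: [553.1, -99.4, 146.5]
orientation: [-0.001, 0.603, 0.798, -0.0]
contact_force: [-0.5, 0.3, -0.6]
gripper_width: 18.0
grip_force: 59.9
```

Run:
```python
from h import *
s=cam('scene');p=r.state()['tool_pos'];print(p,r.state()['gripper_width'])
# flange (bright) under fingers and foot: predicted pixels
f=p-[0,0,56.4]
for z in(0,20,38,42):print(z,proj(s,f+[0,0,z])[0].round(1))
g=s['pixels'].mean(2).astype(int);u,v=proj(s,f)[0].round().astype(int)
print(u,v);print(g[v-26:v+5,u-11:u+12])
```

```text
[553.30725294 -99.50267062 146.85456061] 17.388330892167133
0 [285.3 176.9]
20 [284.9 170.8]
38 [284.5 165.1]
42 [284.5 163.8]
285 177
[[ 28  23  17  26  21  28  39  25  28  27  30  23  20  12  19  17  42  76
  105 112 116 115 112]
 [ 25  17  13  11  17  25   7  18  17  17  12  27  29  20  19  20  42  79
  109 113 110 115 111]
 [ 27  29  25  27  31  19  22  29  28  23  16  22  23  15  24  10  38  83
  112 117 116 112 109]
 [ 27  31  20  27  20  33   4  26  24  27  25  36  31  15  16  21  39  74
  115 115 116 109 112]
 [ 18  30  33  12  12  22  21  11  27  29  35  57  25   6  34  19  41  85
  110 114 114 111 118]
 [ 22  19  21  25  18  35  31  22  14  27  53  54  28  16  28  16  27  67
  109 113 115 116 114]
 [ 25  20  17  30  17  19  29  16  30  77  85  57  23  18   8  23  21  64
  108 115 113 115 110]
 [ 97  54  24  19  14  18  16  14  15  79  86  68  26  20  25  19  26  65
  109 114 112 109 106]
 [120 103  50   5  32  28  24  27  26  74  78  69  33  12  23  14  23  86
  111 115 110 109 110]
 [116 102  53  28  19  21  30  24   8  80  81  68  34  14  20  20  54 112
  119 112 109 109 
[... 1342 characters left out ...]
 86  74  73  70  68]
 [138 140 138 137 141 139 139 151 110  79  69  76  77  74  68  86  91  87
   78  66  65  66  68]
 [139 142 139 137 134 140 137 145 106  90  73  73  75  71  72  90  88  86
   85  90  92  79  65]
 [120 139 140 142 138 139 136 144 100  86  76  68  76  75  81  85  86  83
   87  83 100 105 101]
 [ 89 106 123 121 136 139 138 145  93  82  83  82  81  83  89  86  84  89
   88  79  97 103 100]
 [ 80  82  84 112 137 140 131 127  88  80  86  82  87  88  91  85  88  88
   83  97  97  99 100]
 [ 80  75  92 118 127 125 119 123 130  93  85  84  86  85  86  88  84  84
  101 102 102  99 100]
 [ 89  88 121 124 124 125 123 128 129  86  83  89  85  86  87  83  85  83
   97 100  99 100 103]]
```

Emit:
move_arm:
  commands:
    - {"wx": 0, "wy": 0, "wz": 0, "tx": -0.1, "ty": 0.05, "tz": 1.2, "fingers": 1}
    - {"wx": 0, "wy": 0, "wz": 0, "tx": 0, "ty": 0, "tz": 1.2, "fingers": 1}
    - {"wx": 0, "wy": 0, "wz": 0, "tx": 0, "ty": 0, "tz": 1.0, "fingers": 1}
    - {"wx": 0, "wy": 0, "wz": 0, "tx": 0, "ty": 0, "tz": 0.5, "fingers": 1}
    - {"wx": 0, "wy": 0, "wz": 0, "tx": 0, "ty": 0, "tz": 0.3, "fingers": 1}
    - {"wx": 0, "wy": 0, "wz": 0, "tx": 0, "ty": 0, "tz": 0, "fingers": 1}
    - {"wx": 0, "wy": 0, "wz": 0, "tx": 0, "ty": 0, "tz": 0, "fingers": 1}

```text
time: 24.25
tool_pos: [554.8, -101.6, 105.6]
orientation: [0.0, 0.604, 0.797, 0.0]
contact_force: [0.1, -0.3, -0.9]
gripper_width: 17.8
grip_force: 59.9
```

Emit:
move_arm:
  commands:
    - {"wx": 0, "wy": 0, "wz": 0, "tx": 0.1, "ty": -0.02, "tz": 0, "fingers": 1}
    - {"wx": 0, "wy": 0, "wz": 0, "tx": 0, "ty": 0, "tz": 0.3, "fingers": 1}
    - {"wx": 0, "wy": 0, "wz": 0, "tx": 0, "ty": 0, "tz": 0.3, "fingers": 1}
    - {"wx": 0, "wy": 0, "wz": 0, "tx": 0, "ty": 0, "tz": 0.3, "fingers": 1}
    - {"wx": 0, "wy": 0, "wz": 0, "tx": 0, "ty": 0, "tz": 0.2, "fingers": 1}
    - {"wx": 0, "wy": 0, "wz": 0, "tx": 0, "ty": 0, "tz": 0, "fingers": 1}

```text
time: 24.85
tool_pos: [554.1, -100.5, 93.9]
orientation: [-0.0, 0.604, 0.797, 0.0]
contact_force: [0.6, -0.5, -1.6]
gripper_width: 17.5
grip_force: 59.9
```

The foot is in the plate's hole (≈37 mm) without resistance, so I'll continue.

Emit:
move_arm:
  commands:
    - {"wx": 0, "wy": 0, "wz": 0, "tx": 0, "ty": 0, "tz": 0.4, "fingers": 1}
    - {"wx": 0, "wy": 0, "wz": 0, "tx": 0, "ty": 0, "tz": 0.4, "fingers": 1}
    - {"wx": 0, "wy": 0, "wz": 0, "tx": 0, "ty": 0, "tz": 0.4, "fingers": 1}
    - {"wx": 0, "wy": 0, "wz": 0, "tx": 0, "ty": 0, "tz": 0, "fingers": 1}

```text
time: 25.25
tool_pos: [554.1, -100.5, 81.7]
orientation: [-0.0, 0.604, 0.797, 0.0]
contact_force: [1.4, -0.4, -1.6]
gripper_width: 17.9
grip_force: 60.0
```

Emit:
move_arm:
  commands:
    - {"wx": 0, "wy": 0, "wz": 0, "tx": 0, "ty": 0, "tz": 0.4, "fingers": 1}
    - {"wx": 0, "wy": 0, "wz": 0, "tx": 0, "ty": 0, "tz": 0.4, "fingers": 1}
    - {"wx": 0, "wy": 0, "wz": 0, "tx": 0, "ty": 0, "tz": 0.4, "fingers": 1}
    - {"wx": 0, "wy": 0, "wz": 0, "tx": 0, "ty": 0, "tz": 0.3, "fingers": 1}
    - {"wx": 0, "wy": 0, "wz": 0, "tx": 0, "ty": 0, "tz": 0.1, "fingers": 1}
    - {"wx": 0, "wy": 0, "wz": 0, "tx": 0, "ty": 0, "tz": 0, "fingers": 1}
    - {"wx": 0, "wy": 0, "wz": 0, "tx": 0, "ty": 0, "tz": 0, "fingers": 1}

```text
time: 25.95
tool_pos: [554.1, -100.6, 66.3]
orientation: [0.0, 0.604, 0.797, 0.0]
contact_force: [3.4, -0.8, -0.9]
gripper_width: 17.6
grip_force: 60.0
```

Emit:
move_arm:
  commands:
    - {"wx": 0, "wy": 0, "wz": 0, "tx": 0, "ty": 0, "tz": 0.1, "fingers": 1}
    - {"wx": 0, "wy": 0, "wz": 0, "tx": 0, "ty": 0, "tz": 0.1, "fingers": 1}
    - {"wx": 0, "wy": 0, "wz": 0, "tx": 0, "ty": 0, "tz": 0.1, "fingers": 1}
    - {"wx": 0, "wy": 0, "wz": 0, "tx": 0, "ty": 0, "tz": 0, "fingers": 1}
    - {"wx": 0, "wy": 0, "wz": 0, "tx": 0, "ty": 0, "tz": 0, "fingers": 1}

```text
time: 26.45
tool_pos: [554.3, -100.6, 64.3]
orientation: [0.0, 0.603, 0.797, -0.0]
contact_force: [-0.6, 0.1, 6.5]
gripper_width: 17.7
grip_force: 60.9
```

Emit:
move_arm:
  commands:
    - {"wx": 0, "wy": 0, "wz": 0, "tx": 0, "ty": 0, "tz": 0.07, "fingers": 1}
    - {"wx": 0, "wy": 0, "wz": 0, "tx": 0, "ty": 0, "tz": 0, "fingers": 1}
    - {"wx": 0, "wy": 0, "wz": 0, "tx": 0, "ty": 0, "tz": 0, "fingers": 1}
    - {"wx": 0, "wy": 0, "wz": 0, "tx": 0, "ty": 0, "tz": 0, "fingers": 1}

```text
time: 26.85
tool_pos: [554.3, -100.6, 64.3]
orientation: [0.0, 0.603, 0.797, -0.0]
contact_force: [-3.6, 1.5, 11.3]
gripper_width: 17.5
grip_force: 61.4
```

```bash
python3 -c "
from station import r
s=r.state();print(s['contact_force'],s['tool_pos']);print(r.finish_job())"
```

```text
[-3.64348388  1.51291893 11.33452123] [ 554.27855047 -100.59272452   64.26459597]
the job is handed in; nothing more can be done
None
```

The job is handed in: both collars are seated on the post, the plate is shut, the pin is in to its flange, and the gripper is still holding it and pushing down with about 11 N. The pin's final depth was judged from height and contact force, as I had no picture views left; the hand-in returned no verdict.

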